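# Load a rod into the covered expansion cell

### The arm

A 6-joint arm with a two-finger parallel gripper is mounted at the origin on the work surface. World frame = base frame: x ahead of the robot, y to its left, z up, the work surface at z = 0. Lengths are in m, angles in rad, forces in N, time in s.
With the tool pointing down it reaches from about 0.325 to 0.875 m from the base axis. Payload 4.4 kg.
Tool frame: the origin (TCP) lies midway between the tips of the shut fingers; the grasp point (between the pads) lies 19 mm behind it; z points along the fingers, y is the line along which they close (so a half turn about z gives the same grasp; the last joint's range is limited). The gripper opens to 85 mm and grips with 20 to 120 N. Pads are 22 mm wide; open, the fingers measure 114 mm over their backs; the gripper's body (76 mm by 85 mm) begins 54 mm behind the grasp point. The pads swing forward as they close: fully open they stand 13 mm farther back than shut.
Start: joints at [1.02, 0.207, 1.542, -0, 1.393, -0.15], TCP at [0.224, 0.529, 0.231] pointing down, gripper open.
Joint ranges: [-2.73, 2.73], [-0.86, 2.22], [0.23, 2.46], [-1.11, 4.25], [0.08, 2.63], [-2.82, 2.82]. Speed limits (rad/s): [2.79, 2.79, 3.14, 3.14, 3.14, 3.14].

### API

Orientations are given as a unit quaternion [x, y, z, w].
In Python, from cell import arm gives the robot as it stands.
- The arm moves only by the tool apply_moves, never from a script. Its argument "commands" is a list of rows, each an object of numbers: "dx", "dy", "dz": the shift along the tool's x, y, z in mm; "spin": the turn about the tool's z in rad. A call has exactly 5 rows; each row shifts and turns the commanded pose from where the row before left it, along the tool's axes as they then stand; what a row does not reach is not made up. A row lasts 1/12 s, in which the tool goes at most 41.7 mm and 7.16 degrees, less where a joint would pass 70% of its speed; a pose out of reach is approached as far as the arm can. A call with a gripper value outside its range is refused whole. "jaw" is the opening, from 0 (shut) to 1 (fully open), set as the call begins (left out, the last holds). The fingers move at their own pace and stop on an object; "squeeze" is the grip in N (left out, the last holds). Time passes only in rows, so rows that do not move let the fingers close, or fill a call up. It gives the time, the measured TCP pose, the force, the opening and the grip force at its end, in the units of the state.
- arm.observe(): the state, without advancing time (a new reading comes with each control period).
- arm.grab_frame(name): name is "scene" or "side" or "wrist"; returns the picture (384x512x3 uint8, blue, green, red); there is no depth.
- arm.get_calibration(name): a dict with "fx", "fy", "cx", "cy" (pixels), "origin" and "rotation" of the camera in the world. Camera axes: x right, y down, z forward; pixel columns grow to the right and rows downward; lengths in m; the calibration is good to about 2 mm. The wrist camera is an equidistant fisheye: a pixel r from the principal point sees the ray r / f radians off the axis. A picture is of the moment at which its call begins: read the wrist's pose just before it. get_calibration takes no time and is no camera call; for the wrist camera it gives the pose at the moment of the call.
- arm.hand_in(): hands the job in; it is judged then, once.
Trained networks look in the newest picture that a camera, given by its name, has taken for a name from the list of things; names that differ only in an ending like _2 or _b are one class to them, and where a whole thing is asked for, a point or a joint stands for the part that bears it (a point fixed in the world has none). Each returns a list of dicts, best first, with "score" (0 to 1); they miss things now and then, are a little off and sometimes report something else, mostly with a low value. They report only what shows in the picture. A call takes as long as a camera call. They do not tell look-alikes from the thing itself.
- arm.look_for(camera, label): "centre" ([x, y, z] in m, in the coordinates of the camera as it stood for that picture, good to about 4 mm: the middle of the surface that is visible of it).
- arm.landmark_of(camera, label): "centre" ([x, y, z] in m, in the coordinates of the camera as it stood for that picture, good to about 4 mm: a listed point, or the origin of a listed thing).
The state is a dict: "t": time; "joint_positions": joint angles; "qvel": joint speeds; "tau": joint torques, N m; "position": TCP position; "ee_rot": TCP orientation; "wrist_force": force on the tool from outside, world axes, zero at the start; "wrist_torque": the same for the moment, N m; "width": finger opening in m; "grip_force": force on a finger pad.
Only numpy, scipy, OpenCV 4.12 (cv2) and the standard library are available. Lean on these libraries where they do the work, as an engineer would, in place of code of your own. Each camera call takes 0.05 s, during which the arm holds its last target. There are 200 camera calls.

### The job

Pull the expansion cell's sloping clear cover all the way down, lay the long slim rod from the rack in the cell's V-rests and slide the tailstock up until the rod is held fully home in the cups at both ends. Then swing the cover back up until it is fully shut, leaving the rod held. Never let the cover slam, and leave the two other rods and the glassware and can where they stand.

Things in the scene. Friction and masses are not known exactly. Their poses are not given: they have to be found in the camera images.
- cell: Fixed expansion cell, place and yaw vary: base 200 (its x) x 360 (y) x 20 mm, origin under its centre, front (-x) turned to the robot's right. Rod axis along cell y at x = -12, z = 52 mm. Back wall at x = 62 to 68, top z = 125, with a dial gauge (to z = 152) at y = -130; side walls at y = +-176, x = -40 to 65, top z = 75.
- vees (a point): Middle between the two V-rests, on the rod axis (cell x = -12, y = 1.5, z = 52 mm). The V-rests (90 degree vees, 8 mm wide along y, 28 mm wide mouth, top z = 58 mm) stand at cell y = -35 and 38 mm. A rod lying in them is on the axis and slides lengthwise with little friction.
- head_cup (a point): Centre of the mouth of the fixed headstock's cup, cell x = -12, y = -67, z = 52 mm. The cup opens to cell +y, 16 mm inner and 22 mm outer diameter, 8 mm deep (floor at y = -75). The headstock block behind it lies beyond y = -81, top z = 70 mm.
- axis_mid (a point): Where the middle of the long slim rod is when fully home in both cups: cell x = -12, y = -5, z = 52 mm.
- tail (a joint): Tailstock travel in m towards the headstock (cell -y), 0 = fully back, range 0 to 0.09, starts at 0 to 0.03. About 2 N friction, stays where left. Its cup (16 mm inner, 22 mm outer diameter, 8 mm deep, facing the headstock) has its mouth at cell y = 0.105 - value and floor at y = 0.113 - value. 0.048 with the long slim rod home in both cups.
- tail_tab (a point): Grip point on the tailstock's black upright tab, at cell x = -4 mm, y = 147 mm - travel, z = 74 mm. The tab is 10 mm thick (cell x), 20 mm long (cell y), its top 10 mm above this point. The slide below has its top at z = 45 mm; a block up to z = 63 mm stands from 20 mm nearer the headstock.
- cover (a joint): Angle of the clear cover in rad: 0 = shut (leaning back 42 degrees over the rod axis), 0.733 = upright, 2.27 = fully down (almost flat in front of the cell). Starts shut. 0.4 kg, damped hinge: below 0.733 it falls shut, beyond it falls open. Panel 288 mm wide, 135 mm from hinge to free edge, 8 mm thick.
- cover_hinge (a point): Middle of the cover's hinge line, along cell y, at cell x = -70, y = 0, z = 30 mm; fixed to the cell.
- cover_handle (a point): Middle of the cover's handle: round bar, 12 mm diameter, 140 mm long, parallel to cell y, in the cover's plane, 180 mm from the hinge line and 45 mm beyond the free edge, on stubs 60 mm either side of the middle. At cell x = -70 - 180 sin(a), z = 30 + 180 cos(a) mm, a = cover angle - 0.733.
- rack: Fixed wooden rod rack, 110 (its x) x 150 (its y) x 10 mm base, origin at the centre of its underside; three grooves along its x at y = -55, 0 and 55 mm, each of two 8 mm wide vees at x = -34 and +34, with tops at z = 51 mm. Each groove holds one rod, in any order.
- rod: The long slim steel rod: 12 mm diameter, 140 mm long, plain ends, about 0.12 kg; origin at its middle, its x along its length; in the rack its axis is at z = 45 mm.
- rod_short: Shorter steel rod, 12 mm diameter, 100 mm long, origin at its middle, x along it. Leave it in the rack.
- rod_thick: Thicker steel rod, 18 mm diameter, 140 mm long, origin at its middle, x along it. Leave it in the rack.
- can: Closed aluminium calorimeter can, 74 mm across, 118 mm high, origin at the centre of its underside. Leave it.
- measure: Measuring cylinder standing up, 30 mm tube on a 60 mm foot, 190 mm high, origin at the centre of its underside. Leave it.
- beaker: Empty glass beaker, 70 mm across, 85 mm high, origin at the centre of its underside. Leave it.
Not all that is in view belongs to the job. Leave any blue or red look-alike of the rod alone.

How it is judged:
On the way, in this order (a step that is already met when the one before it is completed fails the run):
1. the cover is fully down (value of joint cover above 2.1 rad), for 0.2 s.
2. the long slim rod lies home in both cups, with the cover still down (x of rod in the frame of cell between -0.015 and -0.009 m and y of rod in the frame of cell between -0.008 and -0.002 m and z of rod in the frame of cell between 0.049 and 0.055 m and angle between the x axis of rod and the y axis of cell, either way round below 0.05 rad and value of joint tail between 0.045 and 0.051 m and value of joint cover above 2 rad), for 0.2 s.
At the end, for the whole second after the job is handed in: The cover is shut (within 0.06 rad) and still; the long slim rod is at rest on the rod axis, its middle within 3 mm of its home point along each cell axis and aligned within 0.05 rad; the tailstock value is 0.045 to 0.051 m (x of rod in the frame of cell between -0.015 and -0.009 m and y of rod in the frame of cell between -0.008 and -0.002 m and z of rod in the frame of cell between 0.049 and 0.055 m and angle between the x axis of rod and the y axis of cell, either way round below 0.05 rad and value of joint tail between 0.045 and 0.051 m and value of joint cover below 0.06 rad and linear speed of rod below 0.02 m/s and velocity of joint cover between -0.05 and 0.05 rad/s); the robot touches nothing.
It fails at once if the cover slams: it comes within 0.1 rad of shut or of fully down at over 2 rad/s ((value of joint cover above 2.17 rad and velocity of joint cover above 2 rad/s) or (value of joint cover below 0.1 rad and velocity of joint cover below -2 rad/s)).
It fails at once if one of the two other rods is moved more than 20 mm (distance of any of rod_short, rod_thick from where it was at the start of the episode above 0.02 m).
It fails at once if the can, measuring cylinder or beaker is moved more than 20 mm (distance of any of can, measure, beaker from where it was at the start of the episode above 0.02 m).
It also fails if it takes over 72 s, if anything falls off the work surface, if the arm or the gripper's body presses on something with over 40 N, if the wrist force passes 120 N, or if a joint passes its speed limit or range.

## Working session

There is one attempt and no reset: what is moved stays moved. The work goes in short steps, Python scripts to look and compute and a tool call to move; the robot and the scene stay as the last step left them, time stands still between calls to the robot, and variables do not carry over. Pictures are saved under pics/ and viewed, at most 10 in all, crops included, and the job is handed in when it is done.

Besides the shell and the picture viewer there is one more tool, called after ">>>" by a JSON object that holds its "op" and its "data". apply_moves: Moves the arm, as the interface text tells. Its arguments: {"type":"object","properties":{"commands":{"type":"array"},"jaw":{"type":"number"},"squeeze":{"type":"number"}},"required":["commands"]}

```bash
ls; mkdir -p pics; cat > h.py <<'E'
import numpy as np, cv2
from cell import arm
from scipy.spatial.transform import Rotation as R
def cal(n):
    c=arm.get_calibration(n); return c,np.array(c["origin"]),np.array(c["rotation"])
def marks(n,labels,fn="landmark_of",k=3):
    c,o,r=cal(n); out={}
    for l in labels:
        out[l]=[(np.round(o+r@np.array(d["centre"]),4),round(d["score"],2)) for d in getattr(arm,fn)(n,l)[:k]]
    return out
E
python3 - <<'E'
from h import *
s=arm.observe(); print(s["t"],s["position"],s["ee_rot"],s["width"])
for n in ("scene","side"):
    im=arm.grab_frame(n); cv2.imwrite(f"pics/{n}0.png",im)
    c,o,r=cal(n); print(n,c["fx"],o,r.round(3).tolist())
    for l,v in marks(n,["cell","vees","head_cup","tail_tab","cover_hinge","cover_handle","rack","rod","rod_short","rod_thick","can","measure","beaker"]).items(): print(l,[(p.tolist(),q) for p,q in v])
print(arm.observe()["t"])
E
```

```text
pics
0.0 [0.22395182 0.52877439 0.23011415] [ 1.99076581e-01  9.79983271e-01 -1.07074146e-03 -3.95912306e-04] 0.08534506965994319
scene 466.35440264755096 [1.06406598 0.62042559 0.77785342] [0.254, 0.848, -0.443, -0.14]Traceback (most recent call last):
  File "<stdin>", line 6, in <module>
  File "h.py", line 9, in marks
    out[l]=[(np.round(o+r@np.array(d["centre"]),4),round(d["score"],2)) for d in getattr(arm,fn)(n,l)[:k]]
                        ~^~~~~~~~~~~~~~~~~~~~~~
ValueError: matmul: Input operand 1 has a mismatch in its core dimension 0, with gufunc signature (n?,k),(k,m?)->(n?,m?) (size 3 is different from 4)
```

Rotation is a quaternion.

```bash
sed -i 's/np.array(c\["rotation"\])$/R.from_quat(c["rotation"]).as_matrix()/' h.py
python3 - <<'E'
from h import *
for n in ("scene","side"):
    im=arm.grab_frame(n); cv2.imwrite(f"pics/{n}0.png",im)
    c,o,r=cal(n); print(n,c["fx"],o)
    for l,v in marks(n,["cell","vees","head_cup","tail_tab","cover_hinge","cover_handle","rack","rod","rod_short","rod_thick","can","measure","beaker"]).items(): print(l,[(p.tolist(),q) for p,q in v])
a=[cv2.imread(f"pics/{n}0.png") for n in("scene","side")]
print(arm.observe()["t"])
E
```

```text
scene 466.35440264755096 [1.06406598 0.62042559 0.77785342]
cell [([0.6401, 0.1918, -0.006], 0.86)]
vees [([0.6305, 0.1787, 0.0513], 0.56), ([0.4987, -0.2908, 0.0459], 0.3)]
head_cup [([0.6966, 0.158, 0.0565], 0.89), ([0.496, -0.2886, 0.0493], 0.18)]
tail_tab [([0.631, 0.1826, 0.0508], 0.5)]
cover_hinge [([0.6108, 0.1287, 0.026], 0.57)]
cover_handle [([0.6501, 0.2398, 0.1605], 0.65)]
rack [([0.6147, 0.1221, 0.0256], 0.29)]
rod [([0.4599, -0.5668, 0.0088], 0.7), ([0.6299, 0.1836, 0.0512], 0.54), ([0.2913, -0.2536, 0.002], 0.5)]
rod_short [([0.4974, -0.2913, 0.0446], 0.54), ([0.4755, -0.3379, 0.0004], 0.26)]
rod_thick [([0.4519, -0.3879, 0.0497], 0.79)]
can [([0.7635, -0.1954, 0.001], 0.66)]
measure [([0.6759, -0.274, 0.0], 0.9), ([0.7042, -0.3964, 0.0011], 0.24)]
beaker [([0.7079, -0.3946, -0.0014], 0.63), ([0.6148, 0.1254, 0.0254], 0.5), ([0.524, 0.2225, 0.0724], 0.35)]
side 462.05386168569817 [-0.43707148 -0.45407012  0.875081  ]
cell [([0.6354, 0.1934, -0.0013], 0.65)]
vees [([0.6268, 0.1796, 0.0531], 0.77)]
head_cup [([0.6967, 0.1612, 0.054], 0.68)]
tail_tab []
cover_hinge [([0.6172, 0.1257, 0.0342], 0.73), ([0.4774, -0.3362, 0.0472], 0.18)]
cover_handle [([0.6526, 0.2396, 0.1599], 0.72)]
rack [([0.4787, -0.3396, 0.0], 0.72)]
rod [([0.4758, -0.3369, 0.0485], 0.75), ([0.2932, -0.2582, 0.0089], 0.68), ([0.4593, -0.5612, 0.0143], 0.54)]
rod_short [([0.4989, -0.2907, 0.0479], 0.7)]
rod_thick [([0.4585, -0.3916, 0.0554], 0.53), ([0.6325, 0.1794, 0.0508], 0.26), ([0.479, -0.3353, 0.0477], 0.21)]
can [([0.7636, -0.1945, 0.0028], 0.7), ([0.6785, -0.2765, 0.001], 0.59)]
measure [([0.6764, -0.2769, 0.0018], 0.67)]
beaker [([0.7072, -0.3987, 0.0007], 0.63)]
1.5
```

View pics/scene0.png

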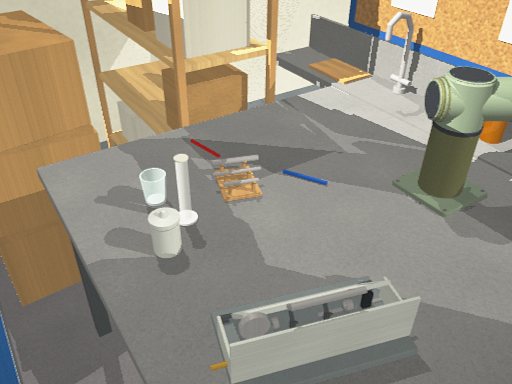

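View pics/side0.png

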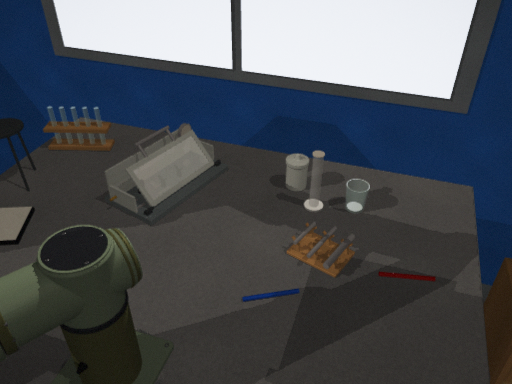

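The scene picture shows the cell with the cover shut at about (315,330) and its handle bar from (270,303) to (365,292). The rack is at (240,178) with three rods. A blue look-alike lies at (305,177) and a red one at (205,147).

Next I'll fit the cell pose and enlarge the rack crop.

```bash
cat >> h.py <<'E'
PT={"cell":(0,0,0),"vees":(-12,1.5,52),"head_cup":(-12,-67,52),"cover_hinge":(-70,0,30)}
def fit(obs):  # obs: list of (cell point mm, world xyz) -> x,y,yaw
    P=np.array([np.array(p[:2])/1e3 for p,_ in obs]);W=np.array([w[:2] for _,w in obs])
    p,w=P-P.mean(0),W-W.mean(0)
    yaw=np.arctan2((p[:,0]*w[:,1]-p[:,1]*w[:,0]).sum(),(p*w).sum())
    Q=R.from_euler("z",yaw).as_matrix()[:2,:2]; t=W.mean(0)-Q@P.mean(0)
    return t,yaw,(W-(P@Q.T+t)).round(4)
def proj(n,X):
    c,o,r=cal(n); q=r.T@(np.array(X)-o); return np.array([c["cx"]+c["fx"]*q[0]/q[2],c["cy"]+c["fy"]*q[1]/q[2]])
E
python3 - <<'E'
from h import *
obs=[]
H=(50.4,0,163.7)
for p,w in [((0,0,0),(.6401,.1918)),((0,0,0),(.6354,.1934)),((-12,1.5,52),(.6305,.1787)),((-12,1.5,52),(.6268,.1796)),((-12,-67,52),(.6966,.158)),((-12,-67,52),(.6967,.1612)),((-70,0,0),(.6108,.1287)),((-70,0,0),(.6172,.1257)),(H,(.6501,.2398)),(H,(.6526,.2396))]: obs.append((p,np.array(w)))
t,yaw,res=fit(obs); print(t,yaw,res.tolist())
a=cv2.resize(cv2.imread("pics/scene0.png")[145:210,200:275],None,fx=5,fy=5,interpolation=cv2.INTER_CUBIC)
b=cv2.resize(cv2.imread("pics/side0.png")[215:280,282:362],None,fx=5,fy=5,interpolation=cv2.INTER_CUBIC)
cv2.imwrite("pics/crop.png",np.hstack([a,b]))
E
```

```text
[0.63598498 0.19204576] 1.251042956955362 [[0.0041, -0.0002], [-0.0006, 0.0014], [-0.0003, -0.0024], [-0.004, -0.0015], [0.0008, -0.0016], [0.0009, 0.0016], [-0.0032, 0.0031], [0.0032, 0.0001], [-0.0017, -0.0001], [0.0008, -0.0003]]
```

View pics/crop.png

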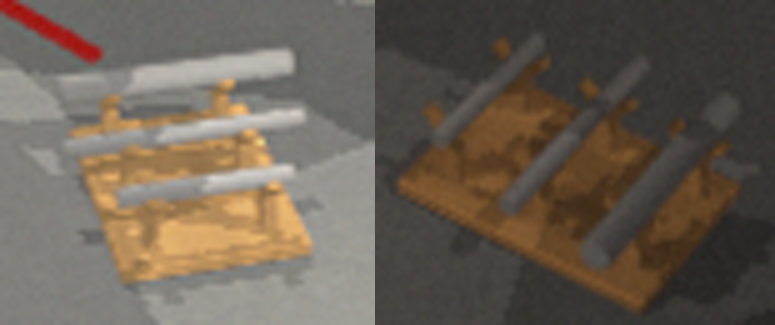

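In the crop, the rod nearest the scene camera (scene ~(241,183)) is the short one. The far rod (~(236,161)) is thick. The middle one (~(237,171)) is both slim and long, so that is the rod to take. The blue and red rods lie off the rack.

Now I'll work out the move to above the handle.

```bash
cat >> h.py <<'E'
T0,YAW=np.array([0.636,0.192]),1.251
def c2w(p,t=None,yaw=None):
    t=T0 if t is None else t; yaw=YAW if yaw is None else yaw
    p=np.array(p)/1e3; return np.r_[t+R.from_euler("z",yaw).as_matrix()[:2,:2]@p[:2],p[2]]
def w2c(w):
    w=np.array(w); return np.r_[R.from_euler("z",-YAW).as_matrix()[:2,:2]@(w[:2]-T0),w[2]]*1e3
def toolyaw(): # world angle of tool y
    m=R.from_quat(arm.observe()["ee_rot"]).as_matrix(); return np.arctan2(m[1,1],m[0,1])
def plan(target,yaw=None): # TCP target world, tool-y angle: spin first, then shifts along the new tool axes
    yaw=YAW if yaw is None else yaw
    s=arm.observe(); d=np.array(target)-s["position"]; a=toolyaw()
    sp=-((yaw-a+np.pi/2)%np.pi-np.pi/2); y=a-sp
    print("t",round(s["t"],2),"spin",round(sp,3),"dx dy dz",np.round([d[:2]@[-np.sin(y),np.cos(y)],d[:2]@[np.cos(y),np.sin(y)],-d[2]],4)*1e3,"F",np.round(s["wrist_force"],1))
E
python3 - <<'E'
from h import *
plan(c2w((50.4,0,215)))
E
```

```text
t 1.5 spin -0.081 dx dy dz [-496.8 -140.5   16.3] F [-0.3  0.2  0.2]
```

>>> {"op": "apply_moves", "data": {"commands": [{"spin": -0.081},{"dx": -35,"dy": -10,"dz": 0},{"dx": -35,"dy": -10,"dz": 0},{"dx": -35,"dy": -10,"dz": 0},{"dx": -35,"dy": -10,"dz": 0}], "jaw": 0.5, "squeeze": 25}}

```text
$.commands[0]: bad value
```

>>> {"op": "apply_moves", "data": {"commands": [{"dx": -35,"dy": -10,"dz": 0},{"dx": -35,"dy": -10,"dz": 0},{"dx": -35,"dy": -10,"dz": 0},{"dx": -35,"dy": -10,"dz": 0},{"dx": -35,"dy": -10,"dz": 0}]}}

```text
$.commands[0]: bad value
```

>>> {"op": "apply_moves", "data": {"commands": [{"dx": -35,"dy": -10,"dz": 4},{"dx": -35,"dy": -10,"dz": 4},{"dx": -35,"dy": -10,"dz": 4},{"dx": -35,"dy": -10,"dz": 4},{"dx": -35,"dy": -10,"dz": 0}]}}

```text
$.commands[0]: bad value
```

```bash
python3 - <<'E'
from h import *
plan(c2w((50.4,0,145)))
im=arm.grab_frame("wrist"); cv2.imwrite("pics/w1.png",im)
plan(c2w((50.4,0,145)))
for l,v in marks("wrist",["cover_handle","vees","head_cup","tail_tab","cover_hinge","cell"]).items(): print(l,[(w2c(p).round(1).tolist(),q) for p,q in v])
E
```

```text
t 1.5 spin -0.081 dx dy dz [-496.8 -140.5   86.3] F [-0.3  0.2  0.2]
t 1.55 spin -0.081 dx dy dz [-496.8 -140.5   86.3] F [ 0.5 -0.2  0. ]
cover_handle []
vees []
head_cup []
tail_tab [([-500.0, -19.4, 46.3], 0.18)]
cover_hinge []
cell []
```

View pics/w1.png

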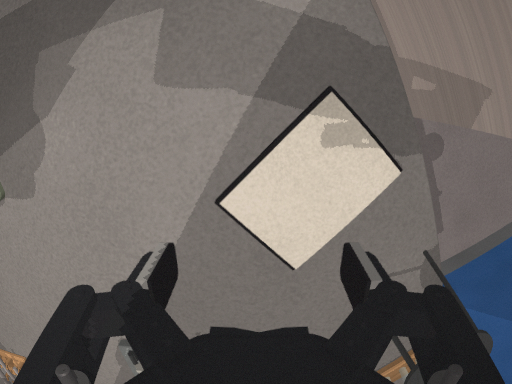

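The wrist picture shows only the bare bench and a sheet, because the moves were refused. Rows probably need all four keys.

>>> {"op": "apply_moves", "data": {"commands": [{"dx": 0,"dy": 0,"dz": 0,"spin": -0.081},{"dx": -35,"dy": -10,"dz": 0,"spin": 0},{"dx": -35,"dy": -10,"dz": 0,"spin": 0},{"dx": -35,"dy": -10,"dz": 0,"spin": 0},{"dx": -35,"dy": -10,"dz": 0,"spin": 0}], "jaw": 0.5, "squeeze": 25}}

```text
t: 2.27
position: [0.3456, 0.4467, 0.2314]
ee_rot: [0.159, 0.987, 0.0, 0.0]
wrist_force: [0.7, 0.6, -0.4]
width: 0.0429
grip_force: 0.0
```

>>> {"op": "apply_moves", "data": {"commands": [{"dx": -35,"dy": -10,"dz": 0,"spin": 0},{"dx": -35,"dy": -10,"dz": 0,"spin": 0},{"dx": -35,"dy": -10,"dz": 0,"spin": 0},{"dx": -35,"dy": -10,"dz": 0,"spin": 0},{"dx": -35,"dy": -10,"dz": 0,"spin": 0}]}}

```text
t: 2.68
position: [0.4964, 0.3438, 0.2314]
ee_rot: [0.159, 0.987, 0.0, 0.0]
wrist_force: [0.8, 0.9, 0.5]
width: 0.043
grip_force: 0.0
```

>>> {"op": "apply_moves", "data": {"commands": [{"dx": -35,"dy": -10,"dz": 4,"spin": 0},{"dx": -35,"dy": -10,"dz": 4,"spin": 0},{"dx": -35,"dy": -10,"dz": 4,"spin": 0},{"dx": -35,"dy": -10,"dz": 4,"spin": 0},{"dx": -35,"dy": -10,"dz": 0,"spin": 0}]}}

```text
t: 3.1
position: [0.6462, 0.2411, 0.214]
ee_rot: [0.159, 0.987, -0.0, -0.001]
wrist_force: [1.4, 0.8, -0.4]
width: 0.0429
grip_force: 0.0
```

```bash
python3 - <<'E'
from h import *
im=arm.grab_frame("wrist"); cv2.imwrite("pics/w2.png",im)
plan(c2w((50.4,0,145)))
for l,v in marks("wrist",["cover_handle","vees","head_cup","tail_tab","cover_hinge","cell"]).items(): print(l,[(w2c(p).round(1).tolist(),q) for p,q in v])
E
```

```text
t 3.15 spin -0.006 dx dy dz [ 1.7  4.  68.9] F [ 3.3 -3.1 -0. ]
cover_handle [([47.4, -7.4, 162.3], 0.85)]
vees []
head_cup []
tail_tab []
cover_hinge [([-77.1, -6.9, 27.7], 0.83)]
cell [([-6.3, -14.9, 0.2], 0.65)]
```

View pics/w2.png

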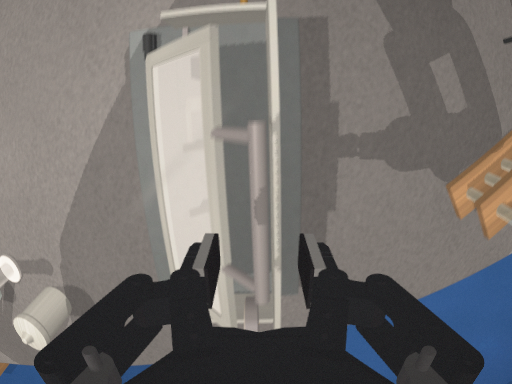

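The wrist picture shows the handle bar from (258,122) to (263,303), between the open fingers. The tail tab is at (150,45). I'll turn the bar and wall lines into a yaw estimate.

```bash
cat >> h.py <<'E'
def ray(px,z,c,o,r): # fisheye wrist pixel -> world at height z
    u=np.array([(px[0]-c["cx"])/c["fx"],(px[1]-c["cy"])/c["fy"]]); th=np.hypot(*u)
    d=r@np.r_[np.sin(th)*u/th,np.cos(th)] if th>0 else r[:,2]
    return o+d*(z-o[2])/d[2]
E
python3 - <<'E'
from h import *
c,o,r=cal("wrist"); print(c["fx"],c["cx"],c["cy"],w2c(o))
A,B=ray((257.5,124),.1637,c,o,r),ray((262.5,301),.1637,c,o,r)
print("bar",w2c(A),w2c(B),np.linalg.norm(A-B),"cell-y angle-pi/2",np.arctan2(*(A-B)[1::-1])-np.pi/2)
im=cv2.cvtColor(cv2.imread("pics/w2.png"),cv2.COLOR_BGR2GRAY)
for row in (140,160,180,200,220,240,260,280):
    g=np.diff(cv2.GaussianBlur(im,(5,5),0)[row,235:285].astype(int)); print(row,235+np.argsort(-abs(g))[:6], )
E
```

```text
297.3186396354542 258.63242592249594 190.06693335829866 [ 50.42804361  85.65948705 357.83117693]
bar [ 49.79784918  68.89441775 163.7       ] [ 54.03912592 -71.79573531 163.7       ] 0.140754067781106 cell-y angle-pi/2 1.2811370958262738
140 [279 271 270 272 280 269]
160 [280 272 279 271 270 269]
180 [280 272 270 271 279 273]
200 [280 272 279 271 273 270]
220 [280 273 279 271 272 281]
240 [280 273 272 281 271 274]
260 [280 281 271 253 279 252]
280 [280 281 279 273 274 272]
```

```bash
python3 - <<'E'
from h import *
c,o,r=cal("wrist")
A,B=ray((271,160),.125,c,o,r),ray((272.5,280),.125,c,o,r)
print("wall",w2c(A),w2c(B),np.arctan2(*(A-B)[1::-1])-np.pi/2)
A,B=ray((279.5,140),.125,c,o,r),ray((280.5,280),.125,c,o,r)
print("wall",w2c(A),w2c(B),np.arctan2(*(A-B)[1::-1])-np.pi/2)
h=c2w((51.9,-1.45,163.7)); yaw=1.279
q=R.from_euler("z",yaw).as_matrix()[:2,:2]
t=h[:2]-q@np.array([.0504,0]); print("handle",h,"T0 from handle",t)
E
```

```text
wall [ 60.50793813  36.74605753 125.        ] [ 63.95569566 -77.40483453 125.        ] 1.2811943299652526
wall [ 67.03576912  52.9628074  125.        ] [ 71.52013858 -77.50047335 125.        ] 1.2853591286732935
handle [0.65369245 0.2408128  0.1637    ] T0 from handle [0.63919373 0.19254328]
```

```bash
sed -i 's/^T0,YAW=.*/T0,YAW=np.array([0.639,0.1928]),1.281/' h.py; python3 - <<'E'
from h import *
plan(c2w((50.4,0,145)))
w=np.r_[np.linspace(.2,1,6),np.ones(19),np.linspace(1,.2,5)]; a=np.r_[0,np.cumsum(w)]/w.sum()*2.265-.733
x=-180*np.sin(a); z=180*np.cos(a); p=np.round(np.c_[x,-z]-np.c_[x,-z][0]); d=np.diff(p,axis=0).astype(int)
for i in range(0,30,5): print(d[i:i+5].tolist(),(a[i+5]+.733).round(2),p[i+5])
E
```

```text
t 3.45 spin -0.029 dx dy dz [-9.3  0.2 70.4] F [-1.2  1.   0.1]
[[-2, -2], [-5, -4], [-6, -5], [-9, -6], [-12, -7]] 0.23 [-34. -24.]
[[-14, -7], [-15, -6], [-15, -4], [-16, -3], [-16, -2]] 0.67 [-110.  -46.]
[[-15, 0], [-16, 1], [-16, 3], [-15, 3], [-16, 6]] 1.11 [-188.  -33.]
[[-14, 6], [-14, 8], [-13, 9], [-12, 10], [-12, 12]] 1.56 [-253.   12.]
[[-10, 12], [-9, 13], [-8, 13], [-7, 15], [-5, 15]] 2.0 [-292.   80.]
[[-4, 15], [-3, 13], [-1, 9], [0, 7], [0, 3]] 2.26 [-300.  127.]
```

>>> {"op": "apply_moves", "data": {"commands": [{"dx": 0,"dy": 0,"dz": 0,"spin": -0.029},{"dx": -9,"dy": 0,"dz": 18,"spin": 0},{"dx": 0,"dy": 0,"dz": 20,"spin": 0},{"dx": 0,"dy": 0,"dz": 20,"spin": 0},{"dx": 0,"dy": 0,"dz": 12,"spin": 0}]}}

```text
t: 3.87
position: [0.6519, 0.241, 0.1432]
ee_rot: [0.144, 0.99, -0.0, -0.001]
wrist_force: [-0.7, -0.4, -0.2]
width: 0.0423
grip_force: 0.0
```

>>> {"op": "apply_moves", "data": {"commands": [{"dx": 0,"dy": 0,"dz": 0,"spin": 0},{"dx": 0,"dy": 0,"dz": 0,"spin": 0},{"dx": 0,"dy": 0,"dz": 0,"spin": 0},{"dx": 0,"dy": 0,"dz": 0,"spin": 0},{"dx": 0,"dy": 0,"dz": 0,"spin": 0}], "jaw": 0, "squeeze": 25}}

```text
t: 4.28
position: [0.6537, 0.2399, 0.1461]
ee_rot: [0.145, 0.989, -0.0, -0.0]
wrist_force: [-4.0, -1.2, -1.0]
width: 0.0109
grip_force: 24.7
```

```bash
python3 - <<'E'
from h import *
plan(c2w((50.4,0,145)))
s=arm.observe(); print(w2c(s["position"]),s["width"],s["grip_force"])
E
```

```text
t 4.28 spin -0.001 dx dy dz [0.6 1.1 1.1] F [-4.  -1.2 -1. ]
[ 49.28929892  -0.6264723  146.13420085] 0.010935329090901726 24.70634490251541
```

The bar is gripped. Next is the arc, with a check partway.

>>> {"op": "apply_moves", "data": {"commands": [{"dx": 0,"dy": -2,"dz": -2,"spin": 0},{"dx": 0,"dy": -5,"dz": -4,"spin": 0},{"dx": 0,"dy": -6,"dz": -5,"spin": 0},{"dx": 0,"dy": -9,"dz": -6,"spin": 0},{"dx": 0,"dy": -12,"dz": -7,"spin": 0}]}}

```text
t: 4.7
position: [0.6444, 0.2084, 0.1708]
ee_rot: [0.144, 0.99, 0.002, 0.0]
wrist_force: [-1.7, 4.1, 0.6]
width: 0.0114
grip_force: 24.7
```

>>> {"op": "apply_moves", "data": {"commands": [{"dx": 0,"dy": -14,"dz": -7,"spin": 0},{"dx": 0,"dy": -15,"dz": -6,"spin": 0},{"dx": 0,"dy": -15,"dz": -4,"spin": 0},{"dx": 0,"dy": -16,"dz": -3,"spin": 0},{"dx": 0,"dy": -16,"dz": -2,"spin": 0}]}}

```text
t: 5.12
position: [0.6228, 0.1351, 0.1954]
ee_rot: [0.145, 0.989, 0.002, 0.002]
wrist_force: [-4.1, 4.5, 2.4]
width: 0.0109
grip_force: 24.8
```

```bash
python3 - <<'E'
from h import *
plan(c2w((50.4-110,0,145+46)))
s=arm.observe(); p=w2c(s["position"]); print(p,s["width"],s["grip_force"],"r",np.hypot(p[0]+70,p[2]+19-30),"ang",np.arctan2(-p[0]-70,p[2]-11)+.733)
E
```

```text
t 5.12 spin -0.001 dx dy dz [1.  0.3 4.4] F [-4.1  4.5  2.4]
[-59.87820862  -0.99701067 195.3873792 ] 0.010946992558540588 24.751230776309967 r 184.664983876017 ang 0.6781608734570647
```

>>> {"op": "apply_moves", "data": {"commands": [{"dx": 0,"dy": -15,"dz": 0,"spin": 0},{"dx": 0,"dy": -16,"dz": 1,"spin": 0},{"dx": 0,"dy": -16,"dz": 3,"spin": 0},{"dx": 0,"dy": -15,"dz": 3,"spin": 0},{"dx": 0,"dy": -16,"dz": 6,"spin": 0}]}}

```text
t: 5.53
position: [0.6005, 0.0588, 0.1812]
ee_rot: [0.145, 0.989, 0.0, 0.002]
wrist_force: [-2.9, 2.7, 3.0]
width: 0.0109
grip_force: 26.0
```

>>> {"op": "apply_moves", "data": {"commands": [{"dx": 0,"dy": -14,"dz": 6,"spin": 0},{"dx": 0,"dy": -14,"dz": 8,"spin": 0},{"dx": 0,"dy": -13,"dz": 9,"spin": 0},{"dx": 0,"dy": -12,"dz": 10,"spin": 0},{"dx": 0,"dy": -12,"dz": 12,"spin": 0}]}}

```text
t: 5.95
position: [0.5817, -0.004, 0.1328]
ee_rot: [0.145, 0.989, -0.0, 0.001]
wrist_force: [0.6, 0.8, 1.9]
width: 0.0111
grip_force: 27.0
```

>>> {"op": "apply_moves", "data": {"commands": [{"dx": 0,"dy": -10,"dz": 12,"spin": 0},{"dx": 0,"dy": -9,"dz": 13,"spin": 0},{"dx": 0,"dy": -8,"dz": 13,"spin": 0},{"dx": 0,"dy": -7,"dz": 15,"spin": 0},{"dx": 0,"dy": -5,"dz": 15,"spin": 0}]}}

```text
t: 6.37
position: [0.5708, -0.0411, 0.0639]
ee_rot: [0.145, 0.989, -0.0, 0.001]
wrist_force: [1.9, 1.9, 1.4]
width: 0.0108
grip_force: 27.1
```

>>> {"op": "apply_moves", "data": {"commands": [{"dx": 0,"dy": -4,"dz": 15,"spin": 0},{"dx": 0,"dy": -3,"dz": 13,"spin": 0},{"dx": 0,"dy": -1,"dz": 8,"spin": 0},{"dx": 0,"dy": 0,"dz": 4,"spin": 0},{"dx": 0,"dy": 0,"dz": 0,"spin": 0}]}}

```text
t: 6.78
position: [0.5687, -0.048, 0.0238]
ee_rot: [0.145, 0.989, -0.0, 0.001]
wrist_force: [3.6, 0.7, -1.0]
width: 0.0107
grip_force: 26.2
```

```bash
python3 - <<'E'
from h import *
plan(c2w((-250,0,17)))
s=arm.observe(); p=w2c(s["position"]); print(p,s["width"],s["grip_force"],"r",np.hypot(p[0]+70,p[2]+15-30),"ang",np.arctan2(-p[0]-70,p[2]-15)+.733)
E
```

```text
t 6.78 spin -0.001 dx dy dz [1.4 0.9 6.8] F [ 3.6  0.7 -1. ]
[-250.88338397   -1.43397546   23.8252495 ] 0.010739460104825375 26.216916739940643 r 181.09854672596174 ang 2.2550452660478313
```

>>> {"op": "apply_moves", "data": {"commands": [{"dx": 0,"dy": 0,"dz": 3,"spin": 0},{"dx": 0,"dy": 0,"dz": 0,"spin": 0},{"dx": 0,"dy": 0,"dz": 0,"spin": 0},{"dx": 0,"dy": 0,"dz": 0,"spin": 0},{"dx": 0,"dy": 0,"dz": 0,"spin": 0}], "jaw": 0.4}}

```text
t: 7.2
position: [0.568, -0.0476, 0.0225]
ee_rot: [0.145, 0.989, -0.0, 0.0]
wrist_force: [1.1, -0.4, 0.1]
width: 0.0342
grip_force: 0.0
```

>>> {"op": "apply_moves", "data": {"commands": [{"dx": 0,"dy": 0,"dz": -10,"spin": 0},{"dx": 0,"dy": 0,"dz": -35,"spin": 0},{"dx": 0,"dy": 0,"dz": -35,"spin": 0},{"dx": 0,"dy": 0,"dz": -35,"spin": 0},{"dx": 0,"dy": 0,"dz": -35,"spin": 0.12}]}}

```text
t: 7.62
position: [0.5678, -0.0475, 0.1748]
ee_rot: [0.205, 0.979, -0.0, 0.0]
wrist_force: [-0.0, -0.4, -0.6]
width: 0.0342
grip_force: 0.0
```

```bash
python3 - <<'E'
from h import *
plan([0.477,-0.338,0.17],1.16)
im=arm.grab_frame("side"); print({l:[(w2c(p).round(1).tolist(),q) for p,q in v] for l,v in marks("side",["cover_handle"]).items()})
E
```

```text
t 7.62 spin -0.002 dx dy dz [ -32.8 -302.6    4.8] F [-0.  -0.4 -0.6]
{'cover_handle': [([-249.6, 1.1, 35.6], 0.58), ([-14.7, -3.5, 53.6], 0.52)]}
```

The cover is down, with the handle at z = 36. Now to the rack.

>>> {"op": "apply_moves", "data": {"commands": [{"dx": -4,"dy": -38,"dz": 0,"spin": 0},{"dx": -4,"dy": -38,"dz": 0,"spin": 0},{"dx": -4,"dy": -38,"dz": 0,"spin": 0},{"dx": -4,"dy": -38,"dz": 0,"spin": 0},{"dx": -4,"dy": -38,"dz": 0,"spin": 0}]}}

```text
t: 8.13
position: [0.5096, -0.2309, 0.1726]
ee_rot: [0.203, 0.979, -0.0, 0.0]
wrist_force: [-0.0, 0.5, 0.6]
width: 0.0343
grip_force: 0.0
```

>>> {"op": "apply_moves", "data": {"commands": [{"dx": -4,"dy": -38,"dz": 0,"spin": 0},{"dx": -4,"dy": -38,"dz": 0,"spin": 0},{"dx": -4,"dy": -36,"dz": 0,"spin": 0},{"dx": 0,"dy": 0,"dz": 0,"spin": 0},{"dx": 0,"dy": 0,"dz": 0,"spin": 0}]}}

```text
t: 8.55
position: [0.4758, -0.3389, 0.1724]
ee_rot: [0.206, 0.979, 0.0, -0.0]
wrist_force: [-0.2, 0.5, 0.1]
width: 0.0339
grip_force: 0.0
```

```bash
python3 - <<'E'
from h import *
im=arm.grab_frame("wrist"); cv2.imwrite("pics/w3.png",im)
for l,v in marks("wrist",["rod","rack","rod_short","rod_thick"]).items(): print(l,[(p.tolist(),q) for p,q in v])
plan([0.477,-0.338,0.028],1.16); print(arm.observe()["position"])
E
```

```text
rod [([0.4657, -0.5687, 0.0092], 0.75), ([0.4858, -0.3432, 0.0444], 0.59)]
rack [([0.4754, -0.339, -0.0005], 0.57)]
rod_short [([0.5, -0.2854, 0.0485], 0.7)]
rod_thick [([0.4556, -0.3887, 0.051], 0.78)]
t 8.8 spin 0.002 dx dy dz [ -0.7  -2.3 144.2] F [-0.  -0.   1.3]
[ 0.4772456  -0.3356209   0.17220851]
```

View pics/w3.png

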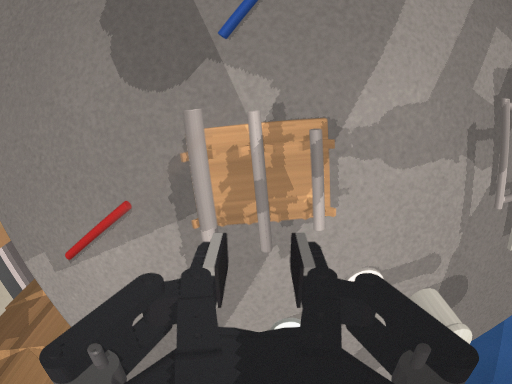

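The wrist picture shows the middle rod from (254,112) to (265,251). It is slim and as long as the thick one at left, with the short one at right from (316,130) to (320,230). That confirms the middle rod. I'll compute its ends.

```bash
python3 - <<'E'
from h import *
c,o,r=cal("wrist")
A,B=ray((254.3,111.5),.047,c,o,r),ray((265.3,250.5),.045,c,o,r)
m=(A+B)/2; ang=np.arctan2(*(A-B)[1::-1])-np.pi/2; print(A,B,np.linalg.norm(A-B),m,ang)
C,D=ray((193,110),.052,c,o,r),ray((317.5,230),.045,c,o,r); 
plan([m[0],m[1],.028],ang)
E
```

```text
[ 0.41518424 -0.31393722  0.047     ] [ 0.54761967 -0.35942994  0.045     ] 0.1400454617608522 [ 0.48140196 -0.33668358  0.046     ] 1.2399160721680786
t 8.8 spin -0.078 dx dy dz [ -4.3   0.3 144.2] F [-0.  -0.   1.3]
```

>>> {"op": "apply_moves", "data": {"commands": [{"dx": 0,"dy": 0,"dz": 0,"spin": -0.078},{"dx": -4,"dy": 0,"dz": 36,"spin": 0},{"dx": 0,"dy": 0,"dz": 36,"spin": 0},{"dx": 0,"dy": 0,"dz": 32,"spin": 0},{"dx": 0,"dy": 0,"dz": 15,"spin": 0}]}}

```text
t: 9.22
position: [0.4787, -0.3346, 0.0488]
ee_rot: [0.164, 0.986, 0.002, -0.003]
wrist_force: [-0.8, 0.9, 0.5]
width: 0.0339
grip_force: 0.0
```

```bash
python3 - <<'E'
from h import *
plan([.4814,-.3367,.028],1.24)
E
```

```text
t 9.22 spin 0.0 dx dy dz [-3.2 -1.1 20.8] F [-0.8  0.9  0.5]
```

>>> {"op": "apply_moves", "data": {"commands": [{"dx": -2,"dy": 0,"dz": 12,"spin": 0},{"dx": 0,"dy": 0,"dz": 9,"spin": 0},{"dx": 0,"dy": 0,"dz": 0,"spin": 0},{"dx": 0,"dy": 0,"dz": 0,"spin": 0},{"dx": 0,"dy": 0,"dz": 0,"spin": 0}]}}

```text
t: 9.63
position: [0.4838, -0.34, 0.0339]
ee_rot: [0.165, 0.986, -0.001, 0.001]
wrist_force: [0.1, -0.6, -0.6]
width: 0.034
grip_force: 0.0
```

```bash
python3 - <<'E'
from h import *
plan([.4814,-.3367,.028],1.24)
E
```

```text
t 9.63 spin -0.002 dx dy dz [3.3 2.3 5.9] F [ 0.1 -0.6 -0.6]
```

```bash
python3 - <<'E'
from h import *
for i in range(4):
    c,o,r=cal("wrist"); s=arm.observe(); print(s["position"].round(4),np.array(s["position"]-o).round(4),toolyaw().round(4)); im=arm.grab_frame("wrist")
cv2.imwrite("pics/w4.png",im)
plan([.4814,-.3367,.028],1.24)
E
```

```text
[ 0.4838 -0.34    0.0339] [ 0.074  -0.0246 -0.1421] 1.2385
[ 0.4837 -0.3401  0.0341] [ 0.074  -0.0247 -0.1422] 1.2382
[ 0.4836 -0.3401  0.034 ] [ 0.074  -0.0247 -0.1421] 1.2381
[ 0.4834 -0.34    0.0339] [ 0.0739 -0.0247 -0.1422] 1.238
t 9.83 spin -0.002 dx dy dz [2.8 2.4 5.6] F [ 0.5  0.2 -0.9]
```

>>> {"op": "apply_moves", "data": {"commands": [{"dx": 3,"dy": -1,"dz": 5,"spin": 0},{"dx": 0,"dy": 0,"dz": 0,"spin": 0},{"dx": 0,"dy": 0,"dz": 0,"spin": 0},{"dx": 0,"dy": 0,"dz": 0,"spin": 0},{"dx": 0,"dy": 0,"dz": 0,"spin": 0}]}}

```text
t: 10.25
position: [0.4793, -0.3391, 0.0273]
ee_rot: [0.166, 0.986, 0.0, 0.0]
wrist_force: [1.0, -0.2, 0.8]
width: 0.034
grip_force: 0.0
```

>>> {"op": "apply_moves", "data": {"commands": [{"dx": 0,"dy": 0,"dz": 0,"spin": 0},{"dx": 0,"dy": 0,"dz": 0,"spin": 0},{"dx": 0,"dy": 0,"dz": 0,"spin": 0},{"dx": 0,"dy": 0,"dz": 0,"spin": 0},{"dx": 0,"dy": 0,"dz": 0,"spin": 0}], "jaw": 0, "squeeze": 40}}

```text
t: 10.67
position: [0.4794, -0.3391, 0.0274]
ee_rot: [0.166, 0.986, -0.0, 0.0]
wrist_force: [0.3, -0.3, 1.4]
width: 0.0103
grip_force: 38.9
```

>>> {"op": "apply_moves", "data": {"commands": [{"dx": 0,"dy": 0,"dz": -10,"spin": 0},{"dx": 0,"dy": 0,"dz": -30,"spin": 0},{"dx": 0,"dy": 0,"dz": -35,"spin": 0},{"dx": 0,"dy": 0,"dz": -35,"spin": 0},{"dx": 0,"dy": 0,"dz": -30,"spin": -0.04}]}}

```text
t: 11.08
position: [0.4795, -0.3393, 0.17]
ee_rot: [0.146, 0.989, -0.0, 0.001]
wrist_force: [1.4, 0.5, -0.7]
width: 0.0106
grip_force: 39.0
```

```bash
python3 - <<'E'
from h import *
for i in range(3): arm.grab_frame("wrist")
plan(c2w((-12,1.5,155))); s=arm.observe(); print(s["position"],s["width"],s["grip_force"])
E
```

```text
t 11.23 spin -0.003 dx dy dz [  2.8 544.5  16.7] F [-0.1 -0.2 -2.3]
[ 0.48125511 -0.3409275   0.17171933] 0.010439627918577592 39.01887774467468
```

>>> {"op": "apply_moves", "data": {"commands": [{"dx": 0,"dy": 25,"dz": 0,"spin": 0},{"dx": 0,"dy": 38,"dz": 0,"spin": 0},{"dx": 0,"dy": 38,"dz": 0,"spin": 0},{"dx": 0,"dy": 38,"dz": 0,"spin": 0},{"dx": 0,"dy": 38,"dz": 0,"spin": 0}]}}

```text
t: 11.65
position: [0.529, -0.1674, 0.1651]
ee_rot: [0.147, 0.989, 0.001, -0.002]
wrist_force: [0.6, 0.4, -0.6]
width: 0.0105
grip_force: 39.1
```

>>> {"op": "apply_moves", "data": {"commands": [{"dx": 0,"dy": 38,"dz": 0,"spin": 0},{"dx": 0,"dy": 38,"dz": 0,"spin": 0},{"dx": 0,"dy": 38,"dz": 0,"spin": 0},{"dx": 0,"dy": 38,"dz": 0,"spin": 0},{"dx": 0,"dy": 38,"dz": 0,"spin": 0}]}}

```text
t: 12.07
position: [0.5838, 0.0143, 0.1651]
ee_rot: [0.146, 0.989, -0.0, -0.002]
wrist_force: [1.3, -0.3, -1.6]
width: 0.0109
grip_force: 39.1
```

>>> {"op": "apply_moves", "data": {"commands": [{"dx": 0,"dy": 38,"dz": 0,"spin": 0},{"dx": 0,"dy": 35,"dz": 0,"spin": 0},{"dx": 0,"dy": 30,"dz": 0,"spin": 0},{"dx": 0,"dy": 15,"dz": 0,"spin": 0},{"dx": 0,"dy": 8,"dz": 0,"spin": 0}]}}

```text
t: 12.48
position: [0.6205, 0.135, 0.1652]
ee_rot: [0.145, 0.989, -0.0, -0.002]
wrist_force: [-0.3, -1.1, -0.5]
width: 0.0106
grip_force: 39.1
```

```bash
python3 - <<'E'
from h import *
for i in range(8): arm.grab_frame("side")
cs=cal("wrist"); p0=arm.observe()["position"]; im=arm.grab_frame("wrist"); cv2.imwrite("pics/w5.png",im)
c,o,r=cs; np.savez("w5.npz",o=o,r=r,f=[c["fx"],c["cx"],c["cy"]])
print(p0,arm.observe()["position"])
for l,v in marks("wrist",["vees","head_cup","tail_tab","cover_hinge","cell","rod"]).items(): print(l,[(p.tolist(),w2c(p).round(1).tolist(),q) for p,q in v])
plan(c2w((-12,6,155))); print(w2c(arm.observe()["position"]))
E
```

```text
[0.62154286 0.13136288 0.16734327] [0.62160679 0.13157483 0.1674275 ]
vees [([0.6306, 0.1791, 0.0518], [-15.5, 4.1, 51.8], 0.66)]
head_cup [([0.6963, 0.1598, 0.0486], [-15.3, -64.3, 48.6], 0.71)]
tail_tab [([0.5171, 0.2216, 0.0751], [-7.2, 125.0, 75.1], 0.88)]
cover_hinge [([0.6132, 0.1216, 0.0298], [-75.6, 4.4, 29.8], 0.59)]
cell [([0.6405, 0.1897, 0.0019], [-2.5, -2.3, 1.9], 0.75), ([0.7666, -0.1994, -0.0018], [-339.4, -234.4, -1.8], 0.57)]
rod [([0.6236, 0.1282, 0.1845], [-66.3, -3.7, 184.5], 0.98), ([0.6146, 0.1226, 0.0285], [-74.2, 3.3, 28.5], 0.6)]
t 13.23 spin -0.003 dx dy dz [ 6.5 50.5 12.4] F [ 0.2  0.2 -0.9]
[-62.46939984  -0.53223365 167.39337883]
```

View pics/w5.png

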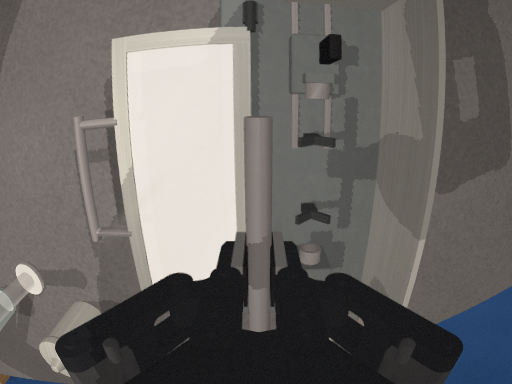

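The wrist picture shows the V-rests at (316,141) and (313,216), the head cup at (310,254), the tail cup at (317,90) and the tab at (330,48). The rod is held clear of them. I'll turn those pixels into cell positions.

```bash
python3 - <<'E'
from h import *
d=np.load("w5.npz"); c=dict(fx=d["f"][0],fy=d["f"][0],cx=d["f"][1],cy=d["f"][2])
for n,px,z in [("V+",(316,142),.052),("V-",(313,216),.052),("headcup rim",(311,246),.063),("tailcup rim",(317,98),.063),("bar+",(79,119),.036),("bar-",(95.5,241),.036),("tab top",(333,47),.084),("panel edge hinge side",(246,60),.034),("rod+",(258.5,118),.183),("rod-",(259,330),.183)]:
    w=ray(px,z,c,d["o"],d["r"]); print(n,w.round(4),w2c(w).round(1))
im=cv2.imread("pics/w5.png"); cv2.imwrite("pics/w5c.png",np.hstack([cv2.resize(im[0:150,230:370],(560,600),interpolation=cv2.INTER_CUBIC)[:, :400],cv2.resize(im[190:280,270:370],None,fx=4,fy=4,interpolation=cv2.INTER_CUBIC)[:600].copy() if 0 else cv2.copyMakeBorder(cv2.resize(im[190:280,270:370],None,fx=4,fy=4),0,240,0,0,cv2.BORDER_CONSTANT)]))
E
```

```text
V+ [0.5977 0.1905 0.052 ] [-14.   38.9  52. ]
V- [0.6654 0.171  0.052 ] [-13.4 -31.5  52. ]
headcup rim [0.6901 0.1615 0.063 ] [-15.4 -57.9  63. ]
tailcup rim [0.5598 0.1994 0.063 ] [-16.3  77.8  63. ]
bar+ [ 0.5025 -0.0284  0.036 ] [-251.    67.6   36. ]
bar- [ 0.6351 -0.0716  0.036 ] [-254.5  -71.8   36. ]
tab top [0.5235 0.2188 0.084 ] [ -8.1 118.1  84. ]
panel edge hinge side [0.5095 0.1523 0.034 ] [-75.8 112.6  34. ]
rod+ [0.5551 0.1504 0.183 ] [-64.6  68.3 183. ]
rod- [0.6669 0.1168 0.183 ] [-64.8 -48.5 183. ]
```

View pics/w5c.png

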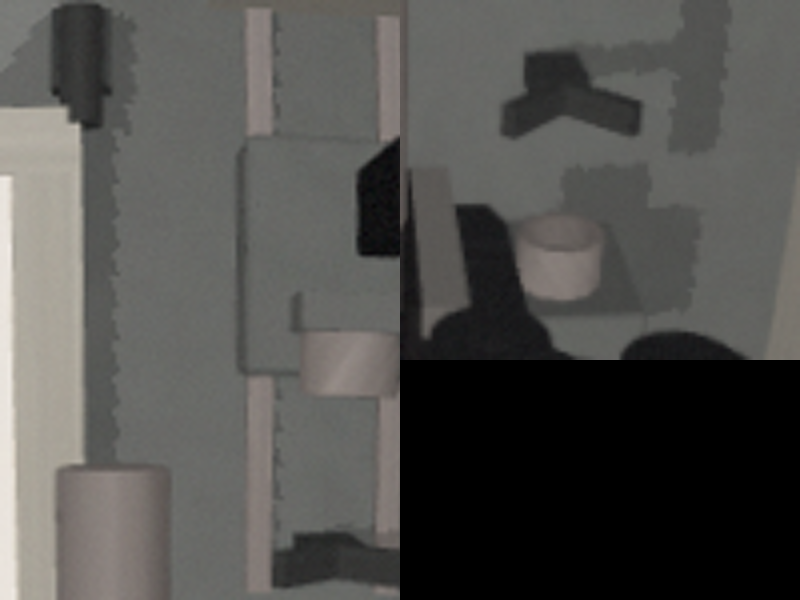

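The tailstock looks nearly fully advanced, at about 0.03, which leaves only ~2 mm of slack for the rod. I'll nudge the tab back with the side of a finger first, keeping the rod carried above everything.

```bash
sed -i 's/^T0,YAW=.*/T0,YAW=np.array([0.6361,0.1912]),1.281/' h.py; python3 - <<'E'
from h import *
d=np.load("w5.npz"); c=dict(fx=d["f"][0],fy=d["f"][0],cx=d["f"][1],cy=d["f"][2])
for n,px,z in [("head mouth",(310,247.5),.052),("tail mouth",(317,99),.063),("rod+ top",(258.5,118),.186),("tab",(333,47),.084)]: print(n,w2c(ray(px,z,c,d["o"],d["r"])).round(1))
plan(c2w((9,80,100))); print(w2c(arm.observe()["position"]))
E
```

```text
head mouth [-11.7 -67.9  52. ]
tail mouth [-13.9  74.6  63. ]
rod+ top [-62.2  66.2 186. ]
tab [ -5.7 115.8  84. ]
t 13.23 spin -0.003 dx dy dz [82.9 69.1 67.4] F [ 0.2  0.2 -0.9]
[-60.10742104  -2.85409845 167.39337883]
```

>>> {"op": "apply_moves", "data": {"commands": [{"dx": 20,"dy": 17,"dz": 0,"spin": 0},{"dx": 22,"dy": 18,"dz": 10,"spin": 0},{"dx": 21,"dy": 18,"dz": 20,"spin": 0},{"dx": 20,"dy": 16,"dz": 20,"spin": 0},{"dx": 0,"dy": 0,"dz": 17,"spin": 0}]}}

```text
t: 13.65
position: [0.5586, 0.2268, 0.0991]
ee_rot: [0.144, 0.99, 0.001, -0.002]
wrist_force: [-0.0, -0.6, -2.0]
width: 0.0104
grip_force: 39.2
```

>>> {"op": "apply_moves", "data": {"commands": [{"dx": 0,"dy": 0,"dz": 10,"spin": 0},{"dx": 0,"dy": 0,"dz": 10,"spin": 0},{"dx": 0,"dy": 0,"dz": 8,"spin": 0},{"dx": 0,"dy": 0,"dz": 0,"spin": 0},{"dx": 0,"dy": 0,"dz": 0,"spin": 0}]}}

```text
t: 14.07
position: [0.5627, 0.2223, 0.0723]
ee_rot: [0.146, 0.989, -0.0, 0.0]
wrist_force: [0.5, 0.1, -0.9]
width: 0.0104
grip_force: 39.2
```

```bash
python3 - <<'E'
from h import *
plan(c2w((9,118,72))); print(w2c(arm.observe()["position"]))
E
```

```text
t 14.07 spin -0.004 dx dy dz [38.8  0.2  0.3] F [ 0.5  0.1 -0.9]
[ 8.83209876 79.1812703  72.32994843]
```

Now push the tab back.

>>> {"op": "apply_moves", "data": {"commands": [{"dx": 7,"dy": 0,"dz": 0,"spin": 0},{"dx": 7,"dy": 0,"dz": 0,"spin": 0},{"dx": 7,"dy": 0,"dz": 0,"spin": 0},{"dx": 6,"dy": 0,"dz": 0,"spin": 0},{"dx": 6,"dy": 0,"dz": 0,"spin": 0}]}}

```text
t: 14.48
position: [0.5308, 0.2325, 0.0733]
ee_rot: [0.146, 0.989, 0.0, 0.001]
wrist_force: [2.0, -1.9, 0.5]
width: 0.0103
grip_force: 40.3
```

>>> {"op": "apply_moves", "data": {"commands": [{"dx": 6,"dy": 0,"dz": 0,"spin": 0},{"dx": 0,"dy": 0,"dz": 0,"spin": 0},{"dx": -20,"dy": 0,"dz": -10,"spin": 0},{"dx": -25,"dy": -8,"dz": -25,"spin": 0},{"dx": -25,"dy": -13,"dz": -25,"spin": 0}]}}

```text
t: 14.9
position: [0.5836, 0.195, 0.1308]
ee_rot: [0.145, 0.989, -0.0, -0.003]
wrist_force: [0.4, -0.0, -0.7]
width: 0.0102
grip_force: 39.4
```

```bash
python3 - <<'E'
from h import *
for i in range(6): arm.grab_frame("scene")
im=arm.grab_frame("wrist"); cv2.imwrite("pics/w6.png",im)
for l,v in marks("wrist",["vees","head_cup","tail_tab","rod"]).items(): print(l,[(w2c(p).round(1).tolist(),q) for p,q in v])
plan(c2w((-12,10,75))); print(w2c(arm.observe()["position"]))
E
```

```text
vees [([0.1, -3.2, 0.3], 0.65)]
head_cup [([-12.8, -66.6, 46.8], 0.64)]
tail_tab [([-5.6, 144.4, 74.0], 0.86)]
rod [([-15.8, 46.6, 148.4], 0.7)]
t 15.45 spin -0.002 dx dy dz [-40.5  -0.3  56.1] F [ 0.2 -0.2 -1.8]
[-11.73998159  50.45781882 131.09273286]
```

>>> {"op": "apply_moves", "data": {"commands": [{"dx": -14,"dy": 0,"dz": 5,"spin": 0},{"dx": -14,"dy": 0,"dz": 10,"spin": 0},{"dx": -10,"dy": 0,"dz": 20,"spin": 0},{"dx": 0,"dy": 0,"dz": 20,"spin": 0},{"dx": 0,"dy": 0,"dz": 10,"spin": 0}]}}

```text
t: 15.87
position: [0.6204, 0.1827, 0.0642]
ee_rot: [0.146, 0.989, -0.001, -0.002]
wrist_force: [-0.4, -0.1, -1.3]
width: 0.0108
grip_force: 39.3
```

>>> {"op": "apply_moves", "data": {"commands": [{"dx": 0,"dy": 0,"dz": 10,"spin": 0},{"dx": 0,"dy": 0,"dz": 8,"spin": 0},{"dx": 0,"dy": 0,"dz": 0,"spin": 0},{"dx": 0,"dy": 0,"dz": 0,"spin": 0},{"dx": 0,"dy": 0,"dz": 0,"spin": 0}]}}

```text
t: 16.28
position: [0.6228, 0.1833, 0.0504]
ee_rot: [0.146, 0.989, 0.0, 0.001]
wrist_force: [0.1, 0.0, -1.2]
width: 0.0107
grip_force: 39.3
```

```bash
python3 - <<'E'
from h import *
plan(c2w((-12,12,36))); print(w2c(arm.observe()["position"]))
E
```

```text
t 16.28 spin -0.003 dx dy dz [ 1.5 -0.6 14.4] F [ 0.1  0.  -1.2]
[-11.42038135  10.49792676  50.38484384]
```

>>> {"op": "apply_moves", "data": {"commands": [{"dx": 1,"dy": 0,"dz": 6,"spin": 0},{"dx": 0,"dy": 0,"dz": 5,"spin": 0},{"dx": 0,"dy": 0,"dz": 3,"spin": 0},{"dx": 0,"dy": 0,"dz": 0,"spin": 0},{"dx": 0,"dy": 0,"dz": 0,"spin": 0}]}}

```text
t: 16.7
position: [0.6212, 0.1836, 0.0352]
ee_rot: [0.146, 0.989, 0.0, 0.0]
wrist_force: [0.4, 0.7, -1.8]
width: 0.0105
grip_force: 39.3
```

```bash
python3 - <<'E'
from h import *
plan(c2w((-12,12,36))); print(w2c(arm.observe()["position"]))
E
```

```text
t 16.7 spin -0.003 dx dy dz [-0.1 -0.4 -0.8] F [ 0.4  0.7 -1.8]
[-11.59517383  12.11478738  35.23068672]
```

>>> {"op": "apply_moves", "data": {"commands": [{"dx": 0,"dy": 0,"dz": 0,"spin": 0},{"dx": 0,"dy": 0,"dz": 0,"spin": 0},{"dx": 0,"dy": 0,"dz": 0,"spin": 0},{"dx": 0,"dy": 0,"dz": 0,"spin": 0},{"dx": 0,"dy": 0,"dz": 0,"spin": 0}], "jaw": 0.35}}

```text
t: 17.12
position: [0.6212, 0.1831, 0.0354]
ee_rot: [0.146, 0.989, -0.0, 0.0]
wrist_force: [0.4, -0.0, -0.3]
width: 0.0303
grip_force: 0.0
```

>>> {"op": "apply_moves", "data": {"commands": [{"dx": 0,"dy": 0,"dz": -10,"spin": 0},{"dx": 0,"dy": 0,"dz": -20,"spin": 0},{"dx": 0,"dy": 0,"dz": -30,"spin": 0},{"dx": 0,"dy": 0,"dz": -20,"spin": 0},{"dx": 0,"dy": 0,"dz": -10,"spin": 0}]}}

```text
t: 17.53
position: [0.6236, 0.1836, 0.1301]
ee_rot: [0.146, 0.989, 0.001, 0.003]
wrist_force: [0.3, 0.3, 0.7]
width: 0.0294
grip_force: 0.0
```

```bash
python3 - <<'E'
from h import *
for i in range(5): arm.grab_frame("scene")
im=arm.grab_frame("wrist"); cv2.imwrite("pics/w7.png",im)
for l,v in marks("wrist",["tail_tab","rod","head_cup"]).items(): print(l,[(w2c(p).round(1).tolist(),q) for p,q in v])
plan(c2w((-4,142,57))); print(w2c(arm.observe()["position"]))
E
```

```text
tail_tab [([-5.6, 144.4, 73.6], 0.78)]
rod [([-17.8, 7.6, 50.4], 0.72), ([-251.0, -0.9, 37.5], 0.23)]
head_cup [([-11.1, -65.6, 46.8], 0.73)]
t 17.98 spin -0.003 dx dy dz [128.9   8.4  66.4] F [-0.   0.4  0.3]
[-12.44259502  13.09761352 123.38556459]
```

View pics/w7.png

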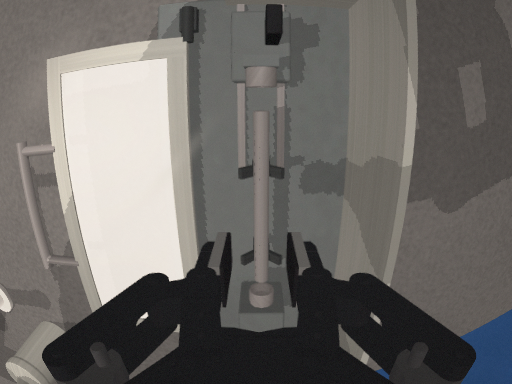

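The wrist picture shows the rod lying in both V-rests from (261,112) to (261,285), lined up between the head cup at (261,295) and the tail cup at (261,75). The tab is at (274,24). Next I'll grip the tab.

>>> {"op": "apply_moves", "data": {"commands": [{"dx": 30,"dy": 2,"dz": 0,"spin": 0},{"dx": 35,"dy": 2,"dz": 0,"spin": 0},{"dx": 35,"dy": 2,"dz": 0,"spin": 0},{"dx": 20,"dy": 2,"dz": 0,"spin": 0},{"dx": 10,"dy": 0,"dz": 0,"spin": 0}]}}

```text
t: 18.4
position: [0.4954, 0.2291, 0.124]
ee_rot: [0.145, 0.989, -0.001, -0.002]
wrist_force: [0.3, -0.1, -0.5]
width: 0.0302
grip_force: 0.0
```

>>> {"op": "apply_moves", "data": {"commands": [{"dx": 0,"dy": 0,"dz": 10,"spin": 0},{"dx": 0,"dy": 0,"dz": 15,"spin": 0},{"dx": 0,"dy": 0,"dz": 5,"spin": 0},{"dx": 0,"dy": 0,"dz": 0,"spin": 0},{"dx": 0,"dy": 0,"dz": 0,"spin": 0}]}}

```text
t: 18.82
position: [0.4996, 0.2278, 0.0946]
ee_rot: [0.146, 0.989, -0.0, -0.0]
wrist_force: [0.3, -0.1, -0.1]
width: 0.0299
grip_force: 0.0
```

```bash
python3 - <<'E'
from h import *
for i in range(2): arm.grab_frame("side")
plan(c2w((-5,143,57))); print(w2c(arm.observe()["position"]))
for l,v in marks("side",["tail_tab"]).items(): print(l,[(w2c(p).round(1).tolist(),q) for p,q in v])
E
```

```text
t 18.92 spin -0.004 dx dy dz [ 2.2 -1.6 38.6] F [ 0.5 -0.  -0.7]
[ -3.41828604 140.8144147   95.61792618]
tail_tab [([-1.6, 144.6, 74.4], 0.72), ([2.5, -0.8, 0.6], 0.51)]
```

>>> {"op": "apply_moves", "data": {"commands": [{"dx": 2,"dy": -1,"dz": 10,"spin": 0},{"dx": 0,"dy": 0,"dz": 12,"spin": 0},{"dx": 0,"dy": 0,"dz": 10,"spin": 0},{"dx": 0,"dy": 0,"dz": 6,"spin": 0},{"dx": 0,"dy": 0,"dz": 0,"spin": 0}]}}

```text
t: 19.38
position: [0.4947, 0.2274, 0.0546]
ee_rot: [0.146, 0.989, -0.001, -0.002]
wrist_force: [-0.5, 0.3, -0.0]
width: 0.0298
grip_force: 0.0
```

>>> {"op": "apply_moves", "data": {"commands": [{"dx": 0,"dy": 0,"dz": 0,"spin": 0},{"dx": 0,"dy": 0,"dz": 0,"spin": 0},{"dx": 0,"dy": 0,"dz": 0,"spin": 0},{"dx": 0,"dy": 0,"dz": 0,"spin": 0},{"dx": 0,"dy": 0,"dz": 0,"spin": 0}], "jaw": 0, "squeeze": 30}}

```text
t: 19.8
position: [0.4971, 0.2295, 0.0571]
ee_rot: [0.146, 0.989, 0.001, 0.001]
wrist_force: [2.7, 5.2, -5.9]
width: 0.0089
grip_force: 33.6
```

```bash
python3 - <<'E'
from h import *
s=arm.observe(); print(w2c(s["position"]),s["width"],s["grip_force"],s["wrist_force"])
E
```

```text
[ -2.98554103 144.11156435  57.06479617] 0.008893245489546285 33.60273063182831 [ 2.65135554  5.24419545 -5.86198458]
```

>>> {"op": "apply_moves", "data": {"commands": [{"dx": -6,"dy": 0,"dz": 0,"spin": 0},{"dx": -7,"dy": 0,"dz": 0,"spin": 0},{"dx": -7,"dy": 0,"dz": 0,"spin": 0},{"dx": -7,"dy": 0,"dz": 0,"spin": 0},{"dx": -5,"dy": 0,"dz": 0,"spin": 0}]}}

```text
t: 20.22
position: [0.5269, 0.2207, 0.0571]
ee_rot: [0.146, 0.989, 0.001, -0.001]
wrist_force: [-2.7, 8.4, -2.6]
width: 0.0093
grip_force: 34.1
```

>>> {"op": "apply_moves", "data": {"commands": [{"dx": -3,"dy": 0,"dz": 0,"spin": 0},{"dx": -2,"dy": 0,"dz": 0,"spin": 0},{"dx": 0,"dy": 0,"dz": 0,"spin": 0},{"dx": 0,"dy": 0,"dz": 0,"spin": 0},{"dx": 0,"dy": 0,"dz": 0,"spin": 0}]}}

```text
t: 20.63
position: [0.532, 0.2192, 0.0571]
ee_rot: [0.146, 0.989, 0.001, -0.0]
wrist_force: [0.7, 6.8, -4.5]
width: 0.0093
grip_force: 33.9
```

```bash
cat > st.py <<'E'
from h import *
s=arm.observe(); f=np.array(s["wrist_force"]); e=R.from_euler("z",-YAW).as_matrix()
print("t",round(s["t"],2),w2c(s["position"]).round(1),round(s["width"],4),"F cell",(e@f).round(1))
E
python3 st.py
```

```text
t 20.63 [ -3.  107.8  57.1] 0.0093 F cell [ 6.8  1.3 -4.5]
```

>>> {"op": "apply_moves", "data": {"commands": [{"dx": -2,"dy": 0,"dz": 0,"spin": 0},{"dx": -2,"dy": 0,"dz": 0,"spin": 0},{"dx": -2,"dy": 0,"dz": 0,"spin": 0},{"dx": 0,"dy": 0,"dz": 0,"spin": 0},{"dx": 0,"dy": 0,"dz": 0,"spin": 0}]}}

```text
t: 21.05
position: [0.5374, 0.2176, 0.0571]
ee_rot: [0.146, 0.989, 0.001, -0.0]
wrist_force: [-1.1, 4.6, -4.0]
width: 0.009
grip_force: 34.0
```

```bash
python3 st.py
```

```text
t 21.05 [ -2.9 102.1  57.1] 0.009 F cell [ 4.1  2.4 -4. ]
```

>>> {"op": "apply_moves", "data": {"commands": [{"dx": -1,"dy": 0,"dz": 0,"spin": 0},{"dx": -1,"dy": 0,"dz": 0,"spin": 0},{"dx": 0,"dy": 0,"dz": 0,"spin": 0},{"dx": 0,"dy": 0,"dz": 0,"spin": 0},{"dx": 0,"dy": 0,"dz": 0,"spin": 0}]}}

```text
t: 21.47
position: [0.5387, 0.2172, 0.0571]
ee_rot: [0.146, 0.989, 0.001, -0.001]
wrist_force: [-1.5, 7.6, -2.4]
width: 0.0097
grip_force: 34.2
```

```bash
python3 st.py
```

```text
t 21.47 [ -2.9 100.7  57.1] 0.0097 F cell [ 6.8  3.6 -2.4]
```

>>> {"op": "apply_moves", "data": {"commands": [{"dx": -1,"dy": 0,"dz": 0,"spin": 0},{"dx": -1,"dy": 0,"dz": 0,"spin": 0},{"dx": 0,"dy": 0,"dz": 0,"spin": 0},{"dx": 0,"dy": 0,"dz": 0,"spin": 0},{"dx": 0,"dy": 0,"dz": 0,"spin": 0}]}}

```text
t: 21.88
position: [0.5388, 0.2171, 0.057]
ee_rot: [0.146, 0.989, 0.001, -0.003]
wrist_force: [-7.3, 7.2, 0.8]
width: 0.0093
grip_force: 34.8
```

```bash
python3 st.py
```

```text
t 21.88 [ -3.  100.7  57. ] 0.0093 F cell [4.8 9.  0.8]
```

>>> {"op": "apply_moves", "data": {"commands": [{"dx": -1,"dy": 0,"dz": 0,"spin": 0},{"dx": -1,"dy": 0,"dz": 0,"spin": 0},{"dx": 0,"dy": 0,"dz": 0,"spin": 0},{"dx": 0,"dy": 0,"dz": 0,"spin": 0},{"dx": 0,"dy": 0,"dz": 0,"spin": 0}]}}

```text
t: 22.3
position: [0.5388, 0.2171, 0.057]
ee_rot: [0.145, 0.989, 0.001, -0.005]
wrist_force: [-11.7, 8.8, 4.3]
width: 0.0095
grip_force: 35.4
```

```bash
python3 st.py
```

```text
t 22.3 [ -3.  100.7  57. ] 0.0095 F cell [ 5.1 13.7  4.3]
```

The tailstock hit a firm stop at y ≈ 100.7, which matches home (99) within error. I'll unload, release, lift and check.

>>> {"op": "apply_moves", "data": {"commands": [{"dx": 1,"dy": 0,"dz": 0,"spin": 0},{"dx": 1,"dy": 0,"dz": 0,"spin": 0},{"dx": 1,"dy": 0,"dz": 0,"spin": 0},{"dx": 0,"dy": 0,"dz": 0,"spin": 0},{"dx": 0,"dy": 0,"dz": 0,"spin": 0}]}}

```text
t: 22.72
position: [0.5387, 0.2171, 0.057]
ee_rot: [0.146, 0.989, 0.001, -0.002]
wrist_force: [-4.8, 7.3, -0.8]
width: 0.0095
grip_force: 34.4
```

>>> {"op": "apply_moves", "data": {"commands": [{"dx": 0,"dy": 0,"dz": 0,"spin": 0},{"dx": 0,"dy": 0,"dz": 0,"spin": 0},{"dx": 0,"dy": 0,"dz": 0,"spin": 0},{"dx": 0,"dy": 0,"dz": 0,"spin": 0},{"dx": 0,"dy": 0,"dz": 0,"spin": 0}], "jaw": 0.35}}

```text
t: 23.13
position: [0.5413, 0.2145, 0.0577]
ee_rot: [0.146, 0.989, 0.0, 0.0]
wrist_force: [-0.0, -0.5, 0.7]
width: 0.0293
grip_force: 0.0
```

>>> {"op": "apply_moves", "data": {"commands": [{"dx": 0,"dy": 0,"dz": -10,"spin": 0},{"dx": 0,"dy": 0,"dz": -20,"spin": 0},{"dx": -20,"dy": 0,"dz": -25,"spin": 0},{"dx": -35,"dy": 0,"dz": -25,"spin": 0},{"dx": -35,"dy": 0,"dz": -20,"spin": 0}]}}

```text
t: 23.55
position: [0.6267, 0.1894, 0.1595]
ee_rot: [0.145, 0.989, 0.0, 0.001]
wrist_force: [1.7, 0.0, 0.5]
width: 0.0298
grip_force: 0.0
```

```bash
python3 - <<'E'
from h import *
for i in range(7): arm.grab_frame("scene")
s=cal("wrist"); im=arm.grab_frame("wrist"); cv2.imwrite("pics/w8.png",im)
c,o,r=s; np.savez("w8.npz",o=o,r=r,f=[c["fx"],c["cx"],c["cy"]])
for l,v in marks("wrist",["tail_tab","rod","head_cup","cover_handle"]).items(): print(l,[(w2c(p).round(1).tolist(),q) for p,q in v])
print(w2c(arm.observe()["position"]),arm.observe()["t"])
a=cv2.resize(im[0:300,190:340],(300,600),interpolation=cv2.INTER_CUBIC)
cv2.imwrite("pics/w8c.png",np.hstack([a,cv2.resize(im[0:300],(0,0),fx=.97,fy=.97)[:,:500] if 0 else np.vstack([im[:, :500],np.zeros((216,500,3),np.uint8)])]))
E
```

```text
tail_tab [([-3.2, 102.2, 74.1], 0.58)]
rod [([-14.6, -12.3, 49.4], 0.72)]
head_cup [([-248.4, 0.2, 34.2], 0.74), ([-10.8, -65.0, 48.5], 0.6)]
cover_handle [([-248.7, 1.4, 33.7], 0.78)]
[ -4.92819838  10.16381532 155.80974771] 24.15
```

View pics/w8c.png

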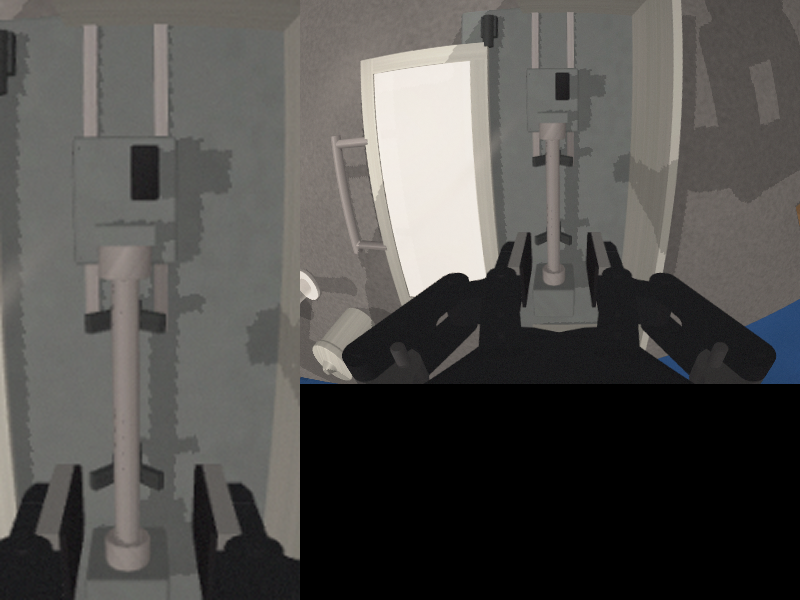

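The picture shows the rod in both V-rests, with its ends inside the tail cup (mouth at about (252,139)) and the head cup (about (253,270)). I'll check the numbers.

```bash
python3 - <<'E'
from h import *
d=np.load("w8.npz"); c=dict(fx=d["f"][0],fy=d["f"][0],cx=d["f"][1],cy=d["f"][2])
for n,px,z in [("tail mouth top exp 57",(252,139),.063),("head mouth top -67",(253,274),.063),("head mouth centre -67",(253,270),.052),("tab top exp 99",(262.5,86),.084),("V+ 38",(252,160),.055),("V- -35",(253,239),.055),("bar+",(33,136),.036),("bar-",(57,250),.036)]: print(n,w2c(ray(px,z,c,d["o"],d["r"])).round(1))
plan(c2w((-250,0,120)))
E
```

```text
tail mouth top exp 57 [-11.7  56.7  63. ]
head mouth top -67 [-11.9 -68.2  63. ]
head mouth centre -67 [-12.1 -70.8  52. ]
tab top exp 99 [-3.6 97.7 84. ]
V+ 38 [-12.   37.9  55. ]
V- -35 [-11.7 -35.1  55. ]
bar+ [-252.9   67.9   36. ]
bar- [-250.6  -70.    36. ]
t 24.15 spin -0.002 dx dy dz [ -10.2 -245.1   35.8] F [-0.8  0.3 -0.4]
```

The tailstock is home: the mouth measures 56.7 against 57. Now back to the handle.

>>> {"op": "apply_moves", "data": {"commands": [{"dx": -5,"dy": -35,"dz": 0,"spin": 0},{"dx": -5,"dy": -40,"dz": 0,"spin": 0},{"dx": 0,"dy": -40,"dz": 0,"spin": 0},{"dx": 0,"dy": -40,"dz": 0,"spin": 0},{"dx": 0,"dy": -40,"dz": 0,"spin": 0}]}}

```text
t: 24.57
position: [0.5782, -0.0016, 0.1564]
ee_rot: [0.145, 0.989, -0.0, -0.0]
wrist_force: [0.9, -0.3, 0.7]
width: 0.03
grip_force: 0.0
```

>>> {"op": "apply_moves", "data": {"commands": [{"dx": 0,"dy": -30,"dz": 0,"spin": 0},{"dx": 0,"dy": -14,"dz": 20,"spin": 0},{"dx": 0,"dy": -6,"dz": 30,"spin": 0},{"dx": 0,"dy": 0,"dz": 20,"spin": 0},{"dx": 0,"dy": 0,"dz": 10,"spin": 0}]}}

```text
t: 24.98
position: [0.5621, -0.0484, 0.0734]
ee_rot: [0.147, 0.989, 0.0, -0.003]
wrist_force: [0.3, 0.1, -0.6]
width: 0.03
grip_force: 0.0
```

>>> {"op": "apply_moves", "data": {"commands": [{"dx": 0,"dy": 0,"dz": 0,"spin": 0},{"dx": 0,"dy": 0,"dz": 0,"spin": 0},{"dx": 0,"dy": 0,"dz": 0,"spin": 0},{"dx": 0,"dy": 0,"dz": 0,"spin": 0},{"dx": 0,"dy": 0,"dz": 0,"spin": 0}]}}

```text
t: 25.4
position: [0.5662, -0.0483, 0.0781]
ee_rot: [0.146, 0.989, -0.0, 0.002]
wrist_force: [1.0, -0.7, -0.5]
width: 0.0304
grip_force: 0.0
```

```bash
python3 st.py; python3 -c "
from h import *
plan(c2w((-250.5,0,20)))"
```

```text
t 25.4 [-249.5   -1.4   78.1] 0.0304 F cell [-0.4 -1.1 -0.5]
t 25.4 spin -0.002 dx dy dz [ 1.4 -1.  58.1] F [ 1.  -0.7 -0.5]
```

>>> {"op": "apply_moves", "data": {"commands": [{"dx": 0,"dy": -1,"dz": 15,"spin": 0},{"dx": 0,"dy": 0,"dz": 20,"spin": 0},{"dx": 0,"dy": 0,"dz": 15,"spin": 0},{"dx": 0,"dy": 0,"dz": 6,"spin": 0},{"dx": 0,"dy": 0,"dz": 0,"spin": 0}]}}

```text
t: 25.82
position: [0.5634, -0.0489, 0.0194]
ee_rot: [0.146, 0.989, 0.0, -0.001]
wrist_force: [-0.1, -0.3, 0.0]
width: 0.0298
grip_force: 0.0
```

>>> {"op": "apply_moves", "data": {"commands": [{"dx": 0,"dy": 0,"dz": 0,"spin": 0},{"dx": 0,"dy": 0,"dz": 0,"spin": 0},{"dx": 0,"dy": 0,"dz": 0,"spin": 0},{"dx": 0,"dy": 0,"dz": 0,"spin": 0},{"dx": 0,"dy": 0,"dz": 0,"spin": 0}], "jaw": 0, "squeeze": 25}}

```text
t: 26.23
position: [0.5659, -0.0475, 0.0217]
ee_rot: [0.146, 0.989, 0.002, 0.001]
wrist_force: [2.3, 6.3, -2.9]
width: 0.0109
grip_force: 25.9
```

```bash
python3 st.py; python3 - <<'E'
from h import *
w=np.r_[np.linspace(.2,1,6),np.ones(19),np.linspace(1,.2,5)]; a=2.27-np.r_[0,np.cumsum(w)]/w.sum()*2.265-.733
x=-180*np.sin(a); z=180*np.cos(a); p=np.round(np.c_[x,-z]-np.c_[x,-z][0]); d=np.diff(p,axis=0).astype(int)
for i in range(0,30,5): print(d[i:i+5].tolist(),(a[i+5]+.733).round(2),p[i+5])
E
```

```text
t 26.23 [-248.8   -0.9   21.7] 0.0109 F cell [ 6.7 -0.4 -2.9]
[[0, -3], [1, -6], [0, -8], [2, -11], [3, -13]] 2.04 [  6. -41.]
[[5, -15], [6, -15], [8, -14], [8, -13], [10, -13]] 1.6 [  43. -111.]
[[11, -11], [12, -11], [12, -10], [14, -8], [14, -7]] 1.16 [ 106. -158.]
[[15, -6], [15, -5], [16, -3], [16, -1], [16, -1]] 0.71 [ 184. -174.]
[[15, 1], [16, 3], [16, 3], [15, 6], [14, 6]] 0.27 [ 260. -155.]
[[14, 8], [11, 7], [7, 6], [5, 4], [3, 2]] 0.0 [ 300. -128.]
```

>>> {"op": "apply_moves", "data": {"commands": [{"dx": 0,"dy": 1,"dz": -3,"spin": 0},{"dx": 0,"dy": 2,"dz": -6,"spin": 0},{"dx": 0,"dy": 0,"dz": -8,"spin": 0},{"dx": 0,"dy": 2,"dz": -11,"spin": 0},{"dx": 0,"dy": 3,"dz": -13,"spin": 0}]}}

```text
t: 26.65
position: [0.5675, -0.0418, 0.0627]
ee_rot: [0.146, 0.989, -0.0, 0.001]
wrist_force: [3.4, 0.9, -5.7]
width: 0.0111
grip_force: 25.0
```

>>> {"op": "apply_moves", "data": {"commands": [{"dx": 0,"dy": 5,"dz": -15,"spin": 0},{"dx": 0,"dy": 6,"dz": -15,"spin": 0},{"dx": 0,"dy": 8,"dz": -14,"spin": 0},{"dx": 0,"dy": 8,"dz": -13,"spin": 0},{"dx": 0,"dy": 10,"dz": -13,"spin": 0}]}}

```text
t: 27.07
position: [0.5775, -0.008, 0.1337]
ee_rot: [0.146, 0.989, -0.002, 0.001]
wrist_force: [1.8, -4.2, -2.9]
width: 0.0107
grip_force: 24.4
```

```bash
python3 st.py
```

```text
t 27.07 [-207.7   -0.8  133.7] 0.0107 F cell [-3.5 -2.9 -2.9]
```

Tracking well, with the bar following. I'll continue the arc.

>>> {"op": "apply_moves", "data": {"commands": [{"dx": 0,"dy": 11,"dz": -11,"spin": 0},{"dx": 0,"dy": 12,"dz": -11,"spin": 0},{"dx": 0,"dy": 12,"dz": -10,"spin": 0},{"dx": 0,"dy": 14,"dz": -8,"spin": 0},{"dx": 0,"dy": 14,"dz": -7,"spin": 0}]}}

```text
t: 27.48
position: [0.5952, 0.0509, 0.1832]
ee_rot: [0.146, 0.989, -0.004, 0.0]
wrist_force: [-5.6, -8.2, 9.3]
width: 0.0109
grip_force: 25.4
```

>>> {"op": "apply_moves", "data": {"commands": [{"dx": 0,"dy": 15,"dz": -6,"spin": 0},{"dx": 0,"dy": 15,"dz": -5,"spin": 0},{"dx": 0,"dy": 16,"dz": -3,"spin": 0},{"dx": 0,"dy": 16,"dz": -1,"spin": 0},{"dx": 0,"dy": 16,"dz": -1,"spin": 0}]}}

```text
t: 27.9
position: [0.6184, 0.1283, 0.1987]
ee_rot: [0.146, 0.989, -0.001, 0.001]
wrist_force: [-2.4, -1.7, 3.4]
width: 0.0107
grip_force: 25.7
```

```bash
python3 st.py
```

```text
t 27.9 [-65.3  -1.1 198.7] 0.0107 F cell [-2.3  1.8  3.4]
```

>>> {"op": "apply_moves", "data": {"commands": [{"dx": 0,"dy": 15,"dz": 1,"spin": 0},{"dx": 0,"dy": 16,"dz": 3,"spin": 0},{"dx": 0,"dy": 16,"dz": 3,"spin": 0},{"dx": 0,"dy": 15,"dz": 6,"spin": 0},{"dx": 0,"dy": 14,"dz": 6,"spin": 0}]}}

```text
t: 28.32
position: [0.6408, 0.2032, 0.1774]
ee_rot: [0.146, 0.989, 0.001, 0.001]
wrist_force: [-1.2, -0.6, 3.9]
width: 0.0106
grip_force: 27.0
```

>>> {"op": "apply_moves", "data": {"commands": [{"dx": 0,"dy": 12,"dz": 7,"spin": 0},{"dx": 0,"dy": 9,"dz": 6,"spin": 0},{"dx": 0,"dy": 7,"dz": 5,"spin": 0},{"dx": 0,"dy": 5,"dz": 4,"spin": 0},{"dx": 0,"dy": 3,"dz": 3,"spin": 0}]}}

```text
t: 28.73
position: [0.6513, 0.2384, 0.151]
ee_rot: [0.145, 0.989, 0.002, 0.001]
wrist_force: [-0.3, 5.2, 6.2]
width: 0.0108
grip_force: 28.1
```

>>> {"op": "apply_moves", "data": {"commands": [{"dx": 0,"dy": 2,"dz": 2,"spin": 0},{"dx": 0,"dy": 1,"dz": 1,"spin": 0},{"dx": 0,"dy": 0,"dz": 0,"spin": 0},{"dx": 0,"dy": 0,"dz": 0,"spin": 0},{"dx": 0,"dy": 0,"dz": 0,"spin": 0}]}}

```text
t: 29.15
position: [0.6519, 0.2404, 0.149]
ee_rot: [0.146, 0.989, 0.001, 0.001]
wrist_force: [-0.8, 3.3, 7.6]
width: 0.0111
grip_force: 28.3
```

```bash
python3 st.py; python3 -c "
from h import *
arm.grab_frame('side'); print([w2c(p) for p,q in marks('side',['cover_handle'])['cover_handle']])"
```

```text
t 29.15 [ 51.6  -1.1 149. ] 0.0111 F cell [2.9 1.7 7.6]
[array([ 49.90153555,  -0.77249584, 163.        ]), array([-608.56106511,    8.34745637,   54.1       ])]
```

The cover is against its stop: x = 51.6 with an upward reaction. I'll release and lift away.

>>> {"op": "apply_moves", "data": {"commands": [{"dx": 0,"dy": 0,"dz": 0,"spin": 0},{"dx": 0,"dy": 0,"dz": 0,"spin": 0},{"dx": 0,"dy": 0,"dz": 0,"spin": 0},{"dx": 0,"dy": 0,"dz": 0,"spin": 0},{"dx": 0,"dy": 0,"dz": 0,"spin": 0}], "jaw": 0.4}}

```text
t: 29.67
position: [0.651, 0.2384, 0.1465]
ee_rot: [0.146, 0.989, -0.0, -0.001]
wrist_force: [0.2, -0.2, -0.0]
width: 0.0343
grip_force: 0.0
```

>>> {"op": "apply_moves", "data": {"commands": [{"dx": 0,"dy": 0,"dz": -8,"spin": 0},{"dx": 0,"dy": 0,"dz": -15,"spin": 0},{"dx": 0,"dy": 0,"dz": -25,"spin": 0},{"dx": 0,"dy": 0,"dz": -30,"spin": 0},{"dx": 0,"dy": 0,"dz": -20,"spin": 0}]}}

```text
t: 30.08
position: [0.6522, 0.239, 0.249]
ee_rot: [0.146, 0.989, 0.001, 0.002]
wrist_force: [0.6, 0.1, 1.4]
width: 0.0346
grip_force: 0.0
```

>>> {"op": "apply_moves", "data": {"commands": [{"dx": 0,"dy": 0,"dz": -5,"spin": 0},{"dx": 0,"dy": 0,"dz": 0,"spin": 0},{"dx": 0,"dy": 0,"dz": 0,"spin": 0},{"dx": 0,"dy": 0,"dz": 0,"spin": 0},{"dx": 0,"dy": 0,"dz": 0,"spin": 0}]}}

```text
t: 30.5
position: [0.6501, 0.2385, 0.2476]
ee_rot: [0.146, 0.989, -0.001, -0.002]
wrist_force: [0.3, -0.3, 0.8]
width: 0.0338
grip_force: 0.0
```

```bash
python3 st.py; python3 - <<'E'
from h import *
for n in ("side","wrist","scene"):
    arm.grab_frame(n); print(n,{l:[(w2c(p).round(1).tolist(),q) for p,q in v] for l,v in marks(n,['cover_handle','rod','tail_tab'],k=2).items()})
E
```

```text
t 30.5 [4.930e+01 1.000e-01 2.476e+02] 0.0338 F cell [-0.1 -0.4  0.8]
side {'cover_handle': [([51.7, -2.0, 160.5], 0.84)], 'rod': [([-772.8, -45.9, 7.2], 0.81), ([-526.0, 198.3, 8.6], 0.61)], 'tail_tab': []}
wrist {'cover_handle': [([52.2, -1.6, 160.3], 0.82)], 'rod': [], 'tail_tab': []}
scene {'cover_handle': [([49.0, -0.3, 158.6], 0.83)], 'rod': [([-10.5, -8.0, 55.8], 0.85), ([-778.7, -46.4, 9.9], 0.7)], 'tail_tab': [([-1.2, 102.0, 68.4], 0.98)]}
```

The handle measures at its shut position, the rod is still home and nothing is touched. I'll hand it in.

```bash
python3 -c "
from h import *
print(arm.hand_in())"
```

```text
the job is handed in; nothing more can be done
None
```

I handed the job in at about 31 s: the cover is shut, and the long slim rod measured as held home in both cups with the tailstock at about 0.048 m. The hand-in returned no verdict.

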